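# Push the carton through the width gauge

## Task

Check the flat carton on the packing bench against the width gauge: with the fingers, push it along the bench through the gap between the two steel blocks and on until all of it lies on the green cutting mat beyond. Only push it, never lift or tip it, and leave the other things on the bench where they are.

Things in the scene. Friction and masses are not known exactly. Their poses are not given: they have to be found in the camera images.
- carton: The flat closed cardboard carton, 115 mm long (its x) by 92 mm wide (its y) by 34 mm high, 0.25 to 0.5 kg, rigid, loose on the bench, with a strip of paper tape along the top. Origin at the centre of its underside. Only its 92 mm width fits through the gap.
- gauge: The width gauge: two bare-steel blocks bolted to the bench, each 55 mm long (gauge x), 25 mm thick (y), 40 mm high, ends rounded at 12.5 mm radius, at gauge y = 49 to 74 and -49 to -74 mm, so the gap is 98 mm. Origin on the bench amid the gap; the way through runs along gauge x (roughly left-right seen from the robot). Carton and mat start on opposite sides of it, either way round.
- mat: The thin green cutting mat flat on the bench (under 1 mm thick, it does not move or obstruct), 180 mm along its x, 200 mm along its y. Origin at its centre; its axes are within 0.05 rad of those of the gauge.
- corner_a (a point): Lower corner of the carton at its own +x +y side.
- corner_b (a point): Lower corner of the carton at its own +x -y side.
- corner_c (a point): Lower corner of the carton at its own -x -y side.
- corner_d (a point): Lower corner of the carton at its own -x +y side.
- tape: Bystander: roll of brown packing tape lying flat, 96 mm across, 45 mm high, beside one gauge block. Origin at the centre of its underside.
- tin_small: Bystander: small closed tin, 68 mm across, 48 mm high, beside the other gauge block. Origin at the centre of its underside.
- tin_big: Bystander: closed paint tin, 108 mm across, 130 mm high, to the right of the work. Origin at the centre of its underside.
- spray: Bystander: spray can, 66 mm across, 190 mm high, to the left of the work. Origin at the centre of its underside.
- scraper: Bystander: flat scraper with a handle, lying to the left of the work.
- cup: Bystander: plain white cup, 84 mm across, 100 mm high, to the right of the work. Origin at the centre of its underside.

How it is judged:
On the way:
1. the carton is in the gap between the two blocks (x of carton in the frame of gauge between -0.03 and 0.03 m and y of carton in the frame of gauge between -0.008 and 0.008 m and angle between the x axis of carton and the x axis of gauge, either way round below 0.12 rad and height (world z) of carton below 0.006 m), for 0.1 s.
At the end, for the whole second after the job is handed in: All four lower corners of the carton lie on the mat (to within 3 mm over its edge); the carton is flat on the bench and at rest (x of corner_a in the frame of mat between -0.093 and 0.093 m and y of corner_a in the frame of mat between -0.103 and 0.103 m and x of corner_b in the frame of mat between -0.093 and 0.093 m and y of corner_b in the frame of mat between -0.103 and 0.103 m and x of corner_c in the frame of mat between -0.093 and 0.093 m and y of corner_c in the frame of mat between -0.103 and 0.103 m and x of corner_d in the frame of mat between -0.093 and 0.093 m and y of corner_d in the frame of mat between -0.103 and 0.103 m and height (world z) of carton below 0.006 m and angle between carton's own z axis and vertical below 0.05 rad and linear speed of carton below 0.01 m/s and angular speed of carton below 0.05 rad/s); the robot touches nothing.
It fails at once if the carton is lifted or tipped (10 mm or 0.15 rad) (height (world z) of carton above 0.01 m or angle between carton's own z axis and vertical above 0.15 rad).
It fails at once if another thing on the bench is moved by more than 20 mm (distance of any of tape, tin_small, tin_big, spray, scraper, cup from where it was at the start of the episode above 0.02 m).
It also fails if it takes over 72 s, if anything falls off the work surface, if the arm or the gripper's body presses on something with over 40 N, if the wrist force passes 120 N, or if a joint passes its speed limit or range.

## Robot

A 6-joint arm with a two-finger parallel gripper is mounted at the origin on the work surface. World frame = base frame: x ahead of the robot, y to its left, z up, the work surface at z = 0. Lengths are in m, angles in rad, forces in N, time in s.
With the tool pointing down it reaches from about 0.275 to 0.75 m from the base axis. Payload 10.2 kg.
Tool frame: the origin (TCP) lies at the very end of the fingers, on their centre line; the grasp point (between the pads) lies 19 mm behind it (r.grasp_offset is the distance from the TCP to the grasp point, in m); y points along the fingers, x is the direction in which the jaws open and shut, and the axes are right-handed (so a half turn about y gives the same grasp; the last joint's range is limited). The gripper opens to 85 mm and grips with 20 to 120 N. Pads are 22 mm wide; open, the fingers measure 114 mm over their backs; the gripper's body (76 mm by 85 mm) begins 54 mm behind the grasp point. The pads swing forward as they close: fully open they stand 13 mm farther back than shut.
Start: joints at [0.903, 0.313, 1.498, -0, 1.331, -0.223], TCP at [0.226, 0.474, 0.231] pointing down, gripper open.
Joint ranges: [-2.94, 2.94], [-0.97, 2.17], [0.19, 2.56], [-1.23, 4.37], [0.02, 3.11], [-2.88, 2.88]. Speed limits (rad/s): [2.39, 2.39, 3.01, 3.14, 3.14, 3.14].

## Interface

Orientations are given as a rotation vector (axis times angle).
In Python, from cell import r, cams, sign_off gives the robot as it stands.
- The arm moves only by the tool servo_tool, never from a script. Its argument "plan" is a list of rows, each a list of 3 entries, a list of its own where there are three numbers: the finger opening in cm, from 0 to 8.54, then the shift along the world's x, y, z in cm, then the turn about the world's z in rad. A call has 1 to 10 rows; each row shifts and turns the commanded pose from where the row before left it; what a row does not reach is not made up. A row lasts 1/10 s, in which the tool goes at most 50 mm and 8.59 degrees, less where a joint would pass 70% of its speed; a pose out of reach is approached as far as the arm can. A call with a gripper value outside its range is refused whole. The fingers move at their own pace and stop on an object; "force" is the grip in N (left out, the last holds). Time passes only in rows, so rows that do not move let the fingers close. It gives the time, the measured TCP pose, the force and the opening at its end, in the units of the state.
- r.state(): the state, without advancing time (a new reading comes with each control period).
- cams.read_camera(name): name is "scene" or "top" or "wrist"; returns a dict with "pixels" (400x640x3 uint8, red, green, blue), "z_map" (400x640 float32, m along the optical axis (not along the pixel's ray), 0 where there is no reading), "camera_matrix" (3x3 intrinsics, pixels), "xyz" and "attitude" of the camera in the world. Camera axes: x right, y up, looking along -z (the intrinsics and any distortion apply to the point x, -y, -z); pixel columns grow to the right and rows downward; lengths in m; the calibration is good to about 2 mm. A picture is of the moment at which its call begins.
- sign_off(): hands the job in, once; it reports no verdict.
The state is a dict: "time": time; "joints": joint angles; "qd": joint speeds; "joint_torque": joint torques, N m; "position": TCP position; "eef_rot": TCP orientation; "wrist_force": force on the tool from outside, world axes, zero at the start; "wrist_torque": the same for the moment, N m; "finger_gap": finger opening in m.
Only numpy, scipy, OpenCV 4.12 (cv2) and the standard library are available. Lean on these libraries where they do the work, as an engineer would, in place of code of your own. Each camera call takes 0.05 s, during which the arm holds its last target.

## Working session

There is one attempt and no reset: what is moved stays moved. The work goes in short steps, Python scripts to look and compute and a tool call to move; the robot and the scene stay as the last step left them, time stands still between calls to the robot, and variables do not carry over. Pictures are saved under pics/ and viewed, and the job is handed in when it is done.

Besides the shell and the picture viewer there is one more tool, called after "Request:" as a command line: name --argument value ..., lists and objects as JSON in quotes. servo_tool: Moves the arm, as the interface text tells. Its arguments: {"type":"object","properties":{"plan":{"type":"array"},"force":{"type":"number"}},"required":["plan"]}

```bash
ls; mkdir -p pics; cat > h.py <<'E'
import numpy as np, cv2
from scipy.spatial.transform import Rotation as R
from cell import r, cams, sign_off
def shot(name,fn):
    d=cams.read_camera(name); cv2.imwrite('pics/'+fn,d['pixels'][:,:,::-1]); return d
def rot(d):
    a=np.array(d['attitude'],float)
    return a if a.shape==(3,3) else (R.from_rotvec(a).as_matrix() if a.size==3 else R.from_quat(a).as_matrix())
def world(d):
    K=np.array(d['camera_matrix']); z=d['z_map']; v,u=np.mgrid[:z.shape[0],:z.shape[1]]
    p=np.stack([(u-K[0,2])/K[0,0]*z,-(v-K[1,2])/K[1,1]*z,-z],-1)
    return p@rot(d).T+np.array(d['xyz'])
E
python3 - <<'E'
from h import *
for n in('top','scene'):
    d=shot(n,n+'0.png'); print(n,d.keys(),d['xyz'],d['attitude'],d['camera_matrix'])
    P=world(d); print(P[200,320],P[300,100],P[100,500])
    np.savez(n+'0.npz',**{k:np.array(v) for k,v in d.items() if not isinstance(v,(dict,str))})
print(r.state())
E
```

```text
pics
top dict_keys(['pixels', 'z_map', 'camera_matrix', 'xyz', 'attitude']) [0.46228245 0.00412415 1.22446188] [ 0.08557041 -0.06872377 -1.5568181 ] [[403.58291704   0.         317.35823805]
 [  0.         403.58291704 204.21107455]
 [  0.           0.           1.        ]]
[0.59584933 0.01017984 0.00222372] [ 2.86936779e-01  6.65323466e-01 -4.88454425e-05] [ 0.88210574 -0.50523033  0.09154   ]
scene dict_keys(['pixels', 'z_map', 'camera_matrix', 'xyz', 'attitude']) [1.10587502 0.6851443  0.68858653] [0.37159974 1.13526162 2.22836695] [[416.31434203   0.         312.87325154]
 [  0.         416.31434203 199.54203783]
 [  0.           0.           1.        ]]
[ 0.51763243 -0.03862538 -0.00265058] [ 1.10148743 -0.89030069 -0.75643412] [-0.04786669  0.11743964  0.18056094]
{'time': 0.1, 'joints': array([ 9.02570236e-01,  3.13405716e-01,  1.49835026e+00,  4.99483585e-05,
        1.33102203e+00, -2.23428267e-01]), 'qd': array([-0.0006246 , -0.00161057, -0.001228  , -0.00013984,  0.00141106,
        0.00061351]), 'joint_torque': array([ 3.00334090e-03, -4.12901509e+01, -2.60141838e+01, -1.72582295e-04,
        3.05559333e-03, -3.03758588e-05]), 'position': array([0.22576254, 0.4737265 , 0.23079042]), 'eef_rot': array([-1.38775471, -0.87473896,  0.87659922]), 'wrist_force': array([-0.66407918, -0.00253127,  0.22974223]), 'wrist_torque': array([-0.01345533,  0.0281585 ,  0.01250956]), 'finger_gap': 0.08484589403463202}
```

View pics/top0.png

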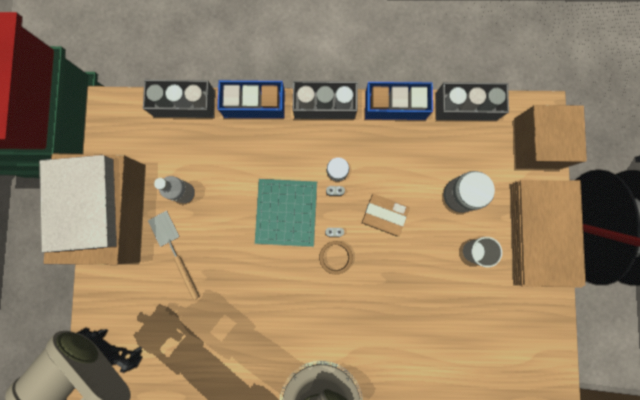

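View pics/scene0.png

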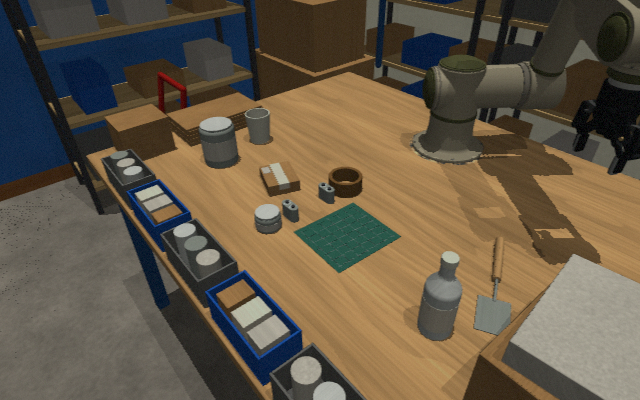

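The mat lies left (~287,212), the gauge blocks at (335,190) and (335,232), and the carton on the right at (386,214), turned. It has to be pushed toward world +y.

```bash
cat >> h.py <<'E'
def rect(P,m,):
    pts=P[m][:,:2].astype(np.float32)
    return cv2.minAreaRect(pts)
def comps(m,mn=15):
    n,l,s,c=cv2.connectedComponentsWithStats(m.astype(np.uint8)); return [(l==i) for i in range(1,n) if s[i,4]>=mn]
def measure(d):
    P=world(d); h=P[...,2]; px=d['pixels'].astype(int)
    roi=(P[...,0]>.33)&(P[...,0]<.8)&(P[...,1]>-.35)&(P[...,1]<.3)
    out=[]
    for nm,m in(('mat',roi&(px[...,1]>px[...,0]+20)&(h<.01)),('mid',roi&(h>.02)&(h<.06)),):
        for c in comps(m):
            q=P[c]; (cx,cy),(w,l),a=rect(P,c)
            vv,uu=np.nonzero(c); out.append((nm,c))
            print(nm,'n',c.sum(),'px',uu.mean().round(1),vv.mean().round(1),'c',round(cx,4),round(cy,4),'wl',round(w,4),round(l,4),'ang',round(a,1),'zmed',np.median(q[:,2]).round(4),'mean',q[:,:2].mean(0).round(4))
    return P,out
E
python3 - <<'E'
from h import *
d=dict(np.load('top0.npz')); measure(d)
P=world(d);print(P[200:230:8,340:420:10,2].round(4))
d=dict(np.load('scene0.npz')); measure(d)
E
python3 -c "
import cv2
i=cv2.imread('pics/top0.png')[140:290,240:440];cv2.imwrite('pics/c0.png',cv2.resize(i,None,fx=4,fy=4,interpolation=2))"
```

```text
mat n 3702 px 285.6 212.3 c 0.558 0.1143 wl 0.1767 0.1961 ang 87.8 zmed 0.0013 mean [0.5572 0.1142]
mid n 411 px 337.5 169.0 c 0.6852 -0.041 wl 0.0634 0.0628 ang 0.3 zmed 0.0479 mean [ 0.6837 -0.0406]
mid n 161 px 335.0 190.4 c 0.6214 -0.034 wl 0.0258 0.0533 ang 0.9 zmed 0.0402 mean [ 0.6208 -0.0341]
mid n 1237 px 385.6 214.7 c 0.5515 -0.1844 wl 0.1161 0.0924 ang 69.8 zmed 0.0347 mean [ 0.5511 -0.1841]
mid n 149 px 334.4 231.9 c 0.498 -0.0336 wl 0.0236 0.0498 ang 0.7 zmed 0.0405 mean [ 0.4982 -0.0334]
mid n 345 px 336.0 257.9 c 0.4242 -0.037 wl 0.0938 0.0941 ang 45.5 zmed 0.0453 mean [ 0.423  -0.0385]
[[-0.0024 -0.001  -0.0024  0.0235  0.0331  0.0356  0.0029  0.0003]
 [ 0.0048  0.0069 -0.0028  0.0327  0.0371  0.0345  0.0339 -0.0016]
 [ 0.0018 -0.0029 -0.0027  0.0356  0.037   0.0368  0.0335 -0.0033]
 [-0.0004 -0.0054  0.004   0.0342  0.036   0.0352  0.0352 -0.0001]]
mat n 3740 px 346.4 236.2 c 0.5595 0.1152 wl 0.1825 0.2009 ang 88.2 zmed -0.001 mean [0.5642 0.1205]
mid n 807 px 278.5 175.1 c 0.5555 -0.1828 wl 0.1227 0.0932 ang 70.3 zmed 0.0316 mean [ 0.5597 -0.1757]
mid n 742 px 340.1 181.3 c 0.4492 -0.0334 wl 0.1351 0.0955 ang 4.6 zmed 0.0366 mean [ 0.4499 -0.031 ]
mid n 200 px 289.5 207.1 c 0.6254 -0.0323 wl 0.0277 0.0546 ang 2.0 zmed 0.0371 mean [ 0.6287 -0.0276]
mid n 529 px 266.8 215.5 c 0.6923 -0.0379 wl 0.0655 0.0662 ang 11.6 zmed 0.0445 mean [ 0.6963 -0.0309]
```

View pics/c0.png

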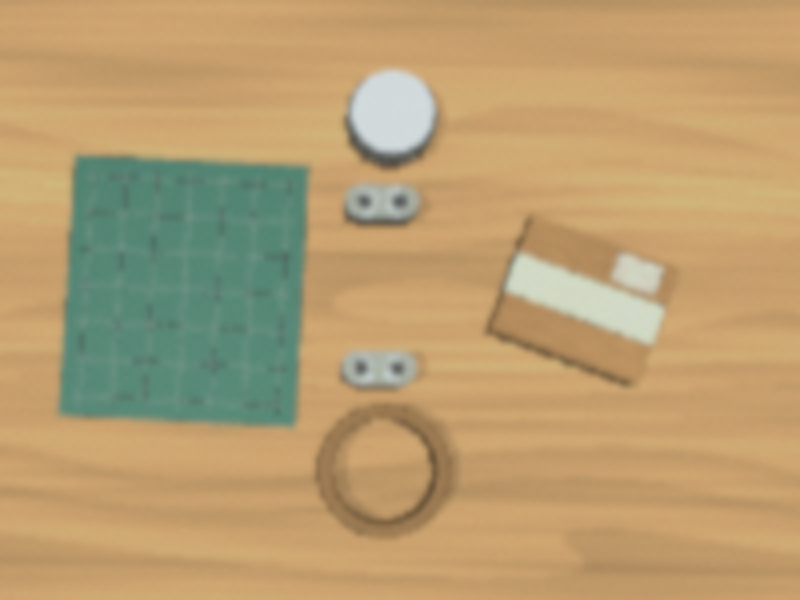

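```bash
python3 - <<'E'
from h import *
s=r.state(); M=R.from_rotvec(s['eef_rot']).as_matrix(); print(M.round(3)); print('jaw ang',np.degrees(np.arctan2(M[1,0],M[0,0])), r.grasp_offset)
d=dict(np.load('top0.npz'));P=world(d)
px=d['pixels'].astype(int);h=P[...,2]
for nm,m in (('tall',(h>.06)&(P[...,0]>.3)&(P[...,0]<.75)&(abs(P[...,1])<.5)),):
  for c in comps(m): q=P[c];print(q[:,:2].min(0).round(3),q[:,:2].max(0).round(3),q[:,2].max().round(3))
# mat corners
for c in comps((px[...,1]>px[...,0]+20)&(h<.01)&(P[...,0]>.4)&(P[...,1]<.3),500): print(cv2.boxPoints(rect(P,c)).round(4))
E
```

```text
[[ 0.43  -0.001 -0.903]
 [ 0.903 -0.001  0.43 ]
 [-0.001 -1.     0.   ]]
jaw ang 64.51429083527555 0.0187
[ 0.462 -0.465] [0.67  0.004] 1.224
[0.462 0.004] [0.647 0.455] 1.224
[ 0.406 -0.492] [0.488 0.004] 1.224
[[0.4567 0.0297]
 [0.6527 0.0223]
 [0.6593 0.1989]
 [0.4634 0.2063]]
```

Request:
servo_tool --plan '[[0,[1.4,-4.2,0],-0.1126],[0,[1.4,-4.2,0],-0.1126],[0,[1.4,-4.2,0],-0.1126],[0,[1.4,-4.2,0],-0.1126],[0,[1.4,-4.2,0],-0.1126],[0,[1.4,-4.2,0],-0.1126],[0,[1.4,-4.2,0],-0.1126],[0,[1.4,-4.2,0],-0.1126],[0,[1.4,-4.2,0],-0.1126],[0,[1.4,-4.2,0],-0.1126]]' --force 30

```text
time: 1.1
position: [0.3659, 0.0521, 0.2313]
eef_rot: [-1.571, 0.004, -0.004]
wrist_force: [0.6, 1.2, 1.2]
finger_gap: -0.0002
```

Request:
servo_tool --plan '[[0,[1.4,-4.3,0],0],[0,[1.4,-4.3,0],0],[0,[1.4,-4.3,0],0],[0,[1.4,-4.3,0],0],[0,[1.4,-4.3,0],0],[0,[1.4,-4.3,0],0],[0,[0,0,0],0],[0,[0,0,0],0]]'

```text
time: 1.9
position: [0.4496, -0.2044, 0.2306]
eef_rot: [-1.57, 0.002, -0.0]
wrist_force: [0.8, 0.8, -0.2]
finger_gap: -0.0001
```

Request:
servo_tool --plan '[[0,[0,0,-4],0],[0,[0,0,-4],0],[0,[0,0,-4],0],[0,[0,0,-4],0],[0,[0,0,-3],0],[0,[0,0,-2],0],[0,[0,0,-0.9],0],[0,[0,0,0],0]]'

```text
time: 2.7
position: [0.4496, -0.2031, 0.012]
eef_rot: [-1.57, 0.0, 0.002]
wrist_force: [-0.3, 0.2, 0.9]
finger_gap: -0.0002
```

```bash
python3 - <<'E'
from h import *
print(r.state()['position'])
d=shot('top','top1.png');measure(d)
i=d['pixels'][140:290,300:500,::-1];cv2.imwrite('pics/c1.png',cv2.resize(i,None,fx=4,fy=4,interpolation=2))
shot('wrist','w1.png')
E
```

```text
[ 0.44958338 -0.20308279  0.01199497]
mat n 3697 px 285.6 212.3 c 0.5581 0.1144 wl 0.1767 0.1966 ang 87.7 zmed 0.0014 mean [0.5572 0.1143]
mid n 413 px 337.5 169.1 c 0.6851 -0.041 wl 0.0629 0.064 ang 89.8 zmed 0.0479 mean [ 0.6837 -0.0407]
mid n 163 px 335.0 190.5 c 0.6217 -0.0341 wl 0.0535 0.0255 ang 89.3 zmed 0.0402 mean [ 0.6207 -0.0339]
mid n 1086 px 384.1 212.7 c 0.5517 -0.1843 wl 0.1158 0.0926 ang 69.8 zmed 0.0345 mean [ 0.5568 -0.1797]
mid n 149 px 334.4 231.9 c 0.498 -0.0337 wl 0.0236 0.0499 ang 0.8 zmed 0.0405 mean [ 0.4982 -0.0334]
mid n 346 px 336.1 257.9 c 0.4243 -0.0386 wl 0.095 0.0929 ang 0.7 zmed 0.0448 mean [ 0.4231 -0.0388]
```

View pics/c1.png

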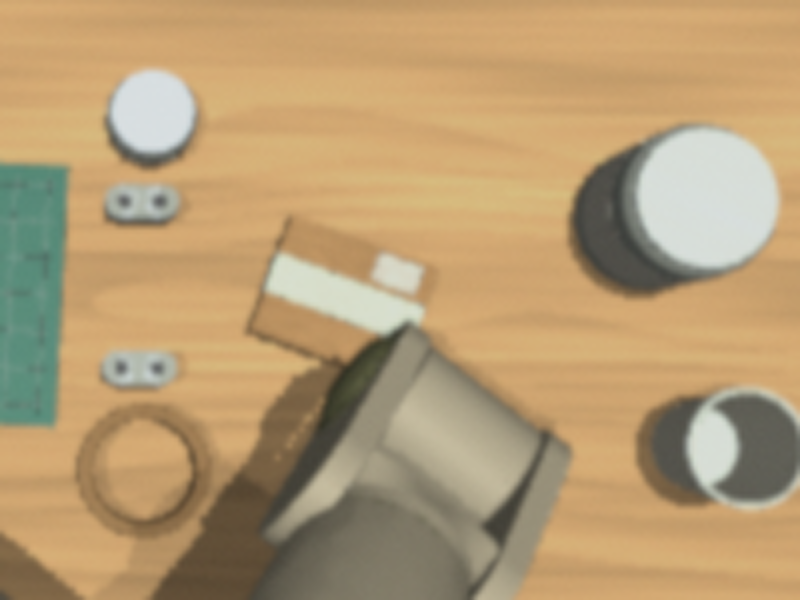

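View pics/w1.png

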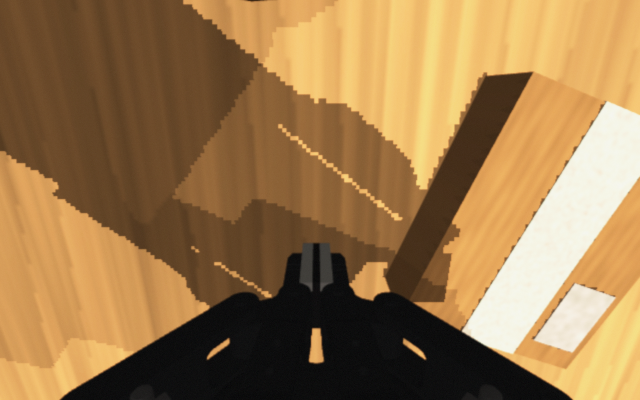

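Request:
servo_tool --plan '[[0,[1,0,0],0],[0,[1,0,0],0],[0,[0.5,0,0],0],[0,[0.4,0,0],0],[0,[0.4,0,0],0],[0,[0.4,0,0],0],[0,[0.3,0,0],0],[0,[0,0,0],0]]'

```text
time: 3.6
position: [0.4902, -0.2041, 0.0122]
eef_rot: [-1.571, -0.0, -0.0]
wrist_force: [0.2, 0.4, 0.3]
finger_gap: -0.0003
```

```bash
python3 - <<'E'
from h import *
d=shot('top','top2.png');measure(d)
shot('wrist','w2.png')
E
```

```text
mat n 3703 px 285.6 212.4 c 0.5581 0.1145 wl 0.1771 0.1962 ang 87.8 zmed 0.0013 mean [0.557  0.1144]
mid n 411 px 337.5 169.0 c 0.6848 -0.0411 wl 0.0639 0.0628 ang 0.6 zmed 0.0477 mean [ 0.6839 -0.0406]
mid n 161 px 335.0 190.5 c 0.6216 -0.0341 wl 0.0536 0.0254 ang 89.5 zmed 0.0403 mean [ 0.6207 -0.0339]
mid n 783 px 379.2 207.9 c 0.5603 -0.1824 wl 0.1163 0.0922 ang 73.4 zmed 0.0345 mean [ 0.5711 -0.1653]
mid n 149 px 334.4 231.9 c 0.498 -0.0337 wl 0.0236 0.0499 ang 0.9 zmed 0.0409 mean [ 0.4982 -0.0334]
mid n 343 px 336.0 257.8 c 0.4243 -0.0369 wl 0.0936 0.0943 ang 45.6 zmed 0.0453 mean [ 0.4234 -0.0385]
```

View pics/w2.png

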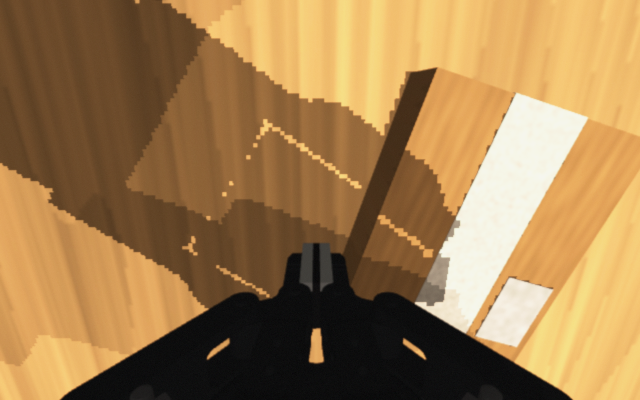

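```bash
cat >> h.py <<'E'
def carton(d,near=(.56,-.18)):
    """fit known rectangle 115x92 to the visible carton top's outline edges"""
    P=world(d);h=P[...,2]
    m=(h>.026)&(h<.045)&(P[...,0]>.4)&(P[...,0]<.7)&(P[...,1]>near[1]-.13)&(P[...,1]<near[1]+.13)
    px=d['pixels'].astype(int); m&=px.sum(2)>150
    m&=~((abs(P[...,1]+.0338)<.035)&(abs(P[...,0]-.5597)>.0475))
    cs=comps(cv2.morphologyEx(m.astype(np.uint8),cv2.MORPH_OPEN,np.ones((3,3),np.uint8)))
    c=max(cs,key=lambda c:c.sum())
    pts=P[c][:,:2]
    # ray-plane recompute for low noise: use z=.034 plane
    o=np.array(d['xyz']); q=P[c]; t=(.034-o[2])/(q[:,2]-o[2]); pts=(o+(q-o)*t[:,None])[:,:2]
    hull=cv2.convexHull(pts.astype(np.float32))
    return c,pts,hull[:,0]
E
python3 - <<'E'
from h import *
for n in('top','wrist','scene'):
    d=cams.read_camera(n); c,p,hl=carton(d); print(n,len(p)); print(cv2.approxPolyDP(hl.reshape(-1,1,2),.004,True)[:,0].round(4)); print(cv2.minAreaRect(hl))
    if n=='top':
        i=d['pixels'][140:290,300:500,::-1];cv2.imwrite('pics/c2.png',cv2.resize(i,None,fx=4,fy=4,interpolation=2))
E
```

```text
top 769
[[ 0.5316 -0.1175]
 [ 0.5205 -0.1676]
 [ 0.5776 -0.2474]
 [ 0.5865 -0.2475]
 [ 0.6181 -0.1441]
 [ 0.5761 -0.1263]]
((0.5603064298629761, -0.1818104386329651), (0.11540474742650986, 0.09226900339126587), 73.10513305664062)
wrist 49498
[[ 0.6146 -0.1377]
 [ 0.5336 -0.1133]
 [ 0.5085 -0.2089]
 [ 0.5889 -0.2479]
 [ 0.6186 -0.1511]]
((0.5612619519233704, -0.18041256070137024), (0.11374137550592422, 0.09272906184196472), 72.97818756103516)
scene 687
[[ 0.6244 -0.1384]
 [ 0.5696 -0.1104]
 [ 0.5437 -0.1078]
 [ 0.5223 -0.1651]
 [ 0.5186 -0.2209]
 [ 0.5889 -0.2446]
 [ 0.5979 -0.2306]]
((0.5673725605010986, -0.17482581734657288), (0.12501271069049835, 0.09196868538856506), 74.0239486694336)
```

View pics/c2.png

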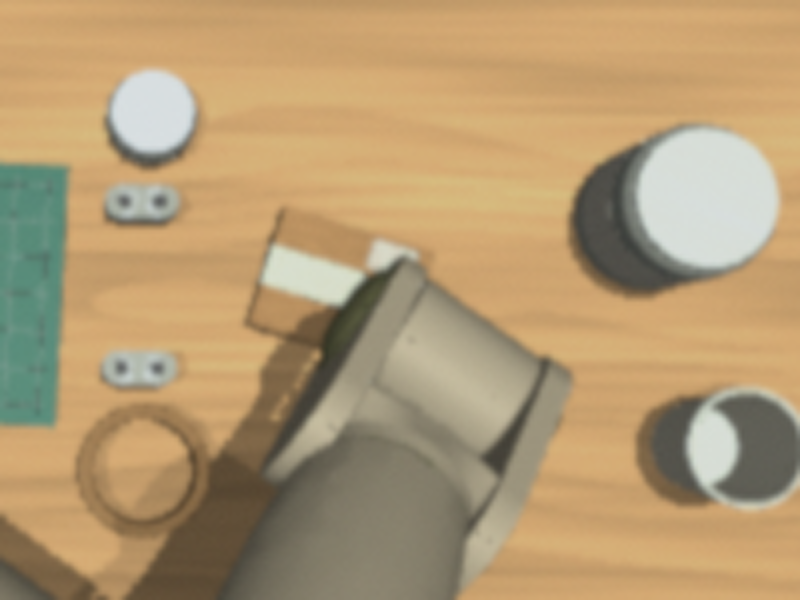

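Request:
servo_tool --plan '[[0,[-1,0,0],0],[0,[0,0,4],0],[0,[0,0,4],0],[0,[4.3,1,0],0],[0,[4.3,1,0],0],[0,[4.3,1,0],0],[0,[4.1,1.1,0],0],[0,[0,0,0],0],[0,[0,0,-4],0],[0,[0,0,-3],0]]'

```text
time: 4.85
position: [0.6486, -0.1632, 0.0207]
eef_rot: [-1.57, 0.001, 0.001]
wrist_force: [-0.5, 0.1, -0.5]
finger_gap: 0.0
```

Request:
servo_tool --plan '[[0,[0,0,-1],0],[0,[0,0,0],0],[0,[-1,0,0],0],[0,[-0.5,0,0],0],[0,[-0.4,0,0],0],[0,[-0.4,0,0],0],[0,[-0.4,0,0],0],[0,[0,0,0],0]]'

```text
time: 5.65
position: [0.6229, -0.1633, 0.0128]
eef_rot: [-1.571, -0.001, -0.001]
wrist_force: [1.5, -0.5, 0.2]
finger_gap: 0.0001
```

```bash
python3 - <<'E'
from h import *
d=shot('top','top3.png')
shot('wrist','w3.png')
for n in('top','wrist'):
    d=cams.read_camera(n); c,p,hl=carton(d); print(n,len(p)); print(cv2.approxPolyDP(hl.reshape(-1,1,2),.004,True)[:,0].round(4)); print(cv2.minAreaRect(hl))
E
```

```text
Traceback (most recent call last):
  File "h.py", line 35, in carton
    c=max(cs,key=lambda c:c.sum())
ValueError: max() iterable argument is empty
```

View pics/w3.png

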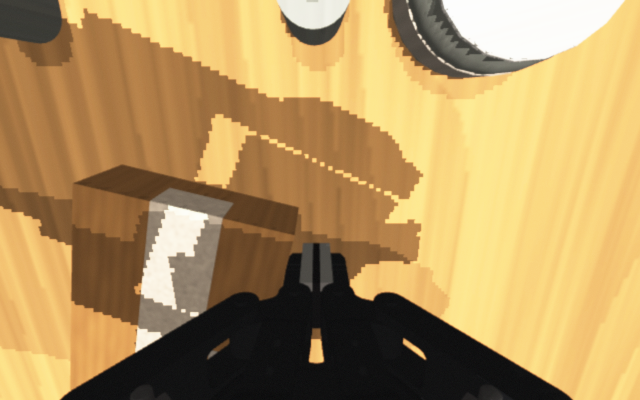

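```bash
cat >> h.py <<'E'
def wfit(fn=None):
    d=shot('wrist',fn) if fn else cams.read_camera('wrist')
    P=world(d);h=P[...,2]
    m=(h>.029)&(h<.039)&(P[...,0]>.4)&(P[...,0]<.72)
    m&=~((abs(P[...,1]+.0338)<.035)&(abs(P[...,0]-.5597)>.0475))
    px=d['pixels'].astype(int); m&=(px.max(2)-px.min(2)>12)|(px.sum(2)>300)
    m[232:,60:580]&=(px[232:,60:580].sum(2)>90)
    cs=comps(cv2.morphologyEx(m.astype(np.uint8),cv2.MORPH_OPEN,np.ones((5,5),np.uint8)),400)
    if not cs: print('none');return
    c=max(cs,key=lambda c:c.sum()); vv,uu=np.nonzero(c)
    print('px box',uu.min(),uu.max(),vv.min(),vv.max(),'z',np.median(h[c]))
    hl=cv2.convexHull(P[c][:,:2].astype(np.float32))
    print(cv2.approxPolyDP(hl,.003,True)[:,0].round(4).tolist()); print(cv2.minAreaRect(hl))
    # front edge line: for x bins, max y
    q=P[c];xs=q[:,0];b=np.arange(xs.min()+.01,xs.max()-.008,.004)
    F=np.array([(x+.002,np.quantile(q[(xs>=x)&(xs<x+.004),1],.995)) for x in b if ((xs>=x)&(xs<x+.004)).sum()>20])
    print('front',[(round(x,3),round(y,4)) for x,y in F[::3]]); k=np.polyfit(F[:,0],F[:,1],1); print('front slope deg',np.degrees(np.arctan(k[0])))
E
python3 - <<'E'
from h import *
wfit()
E
```

```text
px box 69 293 181 386 z 0.03414976715654831
[[0.6136000156402588, -0.1379999965429306], [0.5250999927520752, -0.11580000072717667], [0.4968000054359436, -0.2240999937057495], [0.6051999926567078, -0.16910000145435333]]
((0.555386483669281, -0.18098744750022888), (0.11346735805273056, 0.09321672469377518), 75.22122192382812)
front [(np.float64(0.509), np.float64(-0.1735)), (np.float64(0.521), np.float64(-0.1269)), (np.float64(0.533), np.float64(-0.1174)), (np.float64(0.545), np.float64(-0.1204)), (np.float64(0.557), np.float64(-0.1233)), (np.float64(0.569), np.float64(-0.1261)), (np.float64(0.581), np.float64(-0.1292)), (np.float64(0.593), np.float64(-0.1328)), (np.float64(0.605), np.float64(-0.1357))]
front slope deg 3.9761382924816355
```

View pics/top3.png

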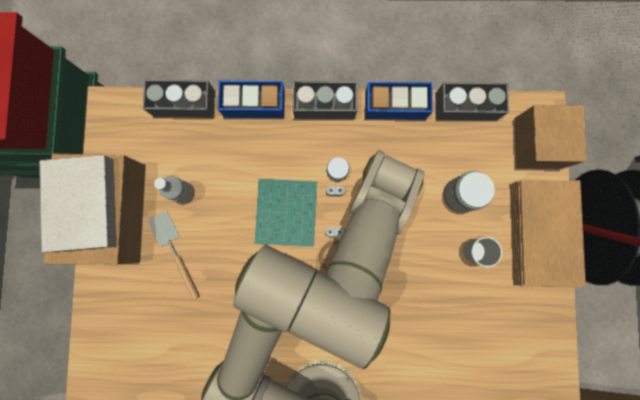

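Request:
servo_tool --plan '[[0,[-0.4,0,0],0],[0,[-0.4,0,0],0],[0,[-0.4,0,0],0],[0,[-0.4,0,0],0],[0,[-0.4,0,0],0],[0,[0,0,0],0]]'

```text
time: 6.45
position: [0.6022, -0.1631, 0.0122]
eef_rot: [-1.571, 0.001, 0.001]
wrist_force: [0.6, -0.3, -0.1]
finger_gap: -0.0
```

```bash
python3 - <<'E'
from h import *
wfit('w4.png')
E
```

```text
px box 68 289 202 377 z 0.03416102329083785
[[0.5911999940872192, -0.1378999948501587], [0.5, -0.12530000507831573], [0.4869999885559082, -0.21879999339580536], [0.5835999846458435, -0.16920000314712524]]
((0.538957953453064, -0.17796435952186584), (0.09548062831163406, 0.09344141185283661), 81.92388153076172)
front [(np.float64(0.499), np.float64(-0.1263)), (np.float64(0.511), np.float64(-0.1263)), (np.float64(0.523), np.float64(-0.128)), (np.float64(0.535), np.float64(-0.1293)), (np.float64(0.547), np.float64(-0.131)), (np.float64(0.559), np.float64(-0.1327)), (np.float64(0.571), np.float64(-0.1348)), (np.float64(0.583), np.float64(-0.1365))]
front slope deg -7.695472978411241
```

View pics/w4.png

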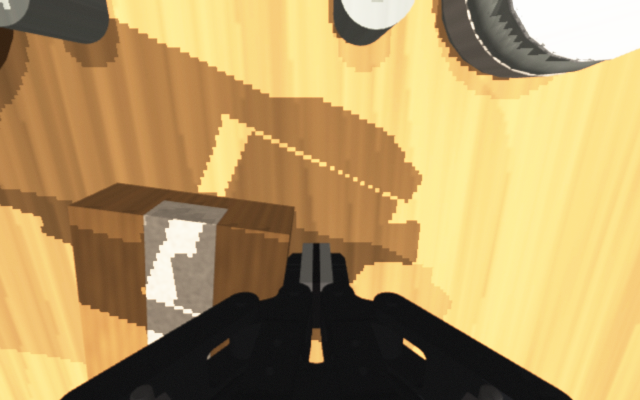

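Request:
servo_tool --plan '[[0,[1,0,0],0],[0,[0,0,4],0],[0,[0,0,4],0],[0,[-4,-1.4,0],0],[0,[-4,-1.4,0],0],[0,[-4,-1.4,0],0],[0,[-3.7,-1.5,0],0],[0,[0,0,0],0],[0,[0,0,-4],0],[0,[0,0,-3],0]]'

```text
time: 7.5
position: [0.456, -0.2201, 0.0213]
eef_rot: [-1.571, 0.0, -0.0]
wrist_force: [0.6, -0.1, -0.8]
finger_gap: -0.0003
```

Request:
servo_tool --plan '[[0,[0,0,-1],0],[0,[0,0,0],0],[0,[1.2,0,0],0],[0,[0.5,0,0],0],[0,[0.4,0,0],0],[0,[0.4,0,0],0],[0,[0.4,0,0],0],[0,[0.4,0,0],0],[0,[0.4,0,0],0],[0,[0,0,0],0]]'

```text
time: 8.5
position: [0.4935, -0.22, 0.0123]
eef_rot: [-1.571, -0.001, -0.0]
wrist_force: [-0.3, 0.5, 0.5]
finger_gap: -0.0002
```

```bash
python3 - <<'E'
from h import *
wfit('w5.png')
d=cams.read_camera('top');c,p,hl=carton(d); print(cv2.approxPolyDP(hl.reshape(-1,1,2),.004,True)[:,0].round(4).tolist()); print(cv2.minAreaRect(hl))
E
```

```text
px box 347 611 52 321 z 0.03430281174648439
[[0.5996999740600586, -0.23919999599456787], [0.598800003528595, -0.12409999966621399], [0.506600022315979, -0.1264999955892563], [0.5073000192642212, -0.21160000562667847], [0.5120000243186951, -0.22550000250339508], [0.5548999905586243, -0.23999999463558197]]
((0.5538000464439392, -0.18248064815998077), (0.09349164366722107, 0.11622541397809982), 0.5698415040969849)
front [(np.float64(0.519), np.float64(-0.1256)), (np.float64(0.531), np.float64(-0.1255)), (np.float64(0.543), np.float64(-0.1249)), (np.float64(0.555), np.float64(-0.1249)), (np.float64(0.567), np.float64(-0.1247)), (np.float64(0.579), np.float64(-0.1249)), (np.float64(0.591), np.float64(-0.1249))]
front slope deg 0.6646962920552427
[[0.5982999801635742, -0.2387000024318695], [0.597000002861023, -0.12630000710487366], [0.5081999897956848, -0.12639999389648438], [0.508899986743927, -0.18219999969005585], [0.5835000276565552, -0.2386000007390976]]
((0.5532493591308594, -0.18254637718200684), (0.08882652968168259, 0.11335828900337219), 0.6853005886077881)
```

View pics/w5.png

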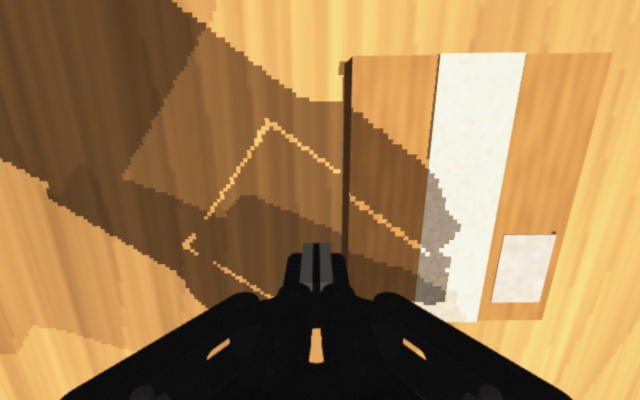

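Request:
servo_tool --plan '[[0,[-0.8,0,0],0],[0,[0,2.0,0],0],[0,[0,1.8,0],0],[0,[0,0,0],0],[0,[0.5,0,0],0],[0,[0.4,0,0],0],[0,[0.3,0,0],0],[0,[0.22,0,0],0],[0,[0,0,0],0]]'

```text
time: 9.5
position: [0.4994, -0.1823, 0.0122]
eef_rot: [-1.571, -0.0, -0.0]
wrist_force: [-0.1, 0.1, 0.4]
finger_gap: 0.0001
```

```bash
python3 - <<'E'
from h import *
wfit('w6.png')
d=cams.read_camera('top');c,p,hl=carton(d); print(cv2.minAreaRect(hl))
d=cams.read_camera('wrist');P=world(d);h=P[...,2]
for c in comps((h>.037)&(h<.044)&(abs(P[...,1]+.034)<.05)&(P[...,0]<.66)&(P[...,0]>.47),200):
    q=P[c];print(c.sum(),q.min(0).round(4),q.max(0).round(4),cv2.minAreaRect(q[:,:2].astype(np.float32)))
E
```

```text
px box 346 583 156 367 z 0.03426471690619615
[[0.60589998960495, -0.12489999830722809], [0.5133000016212463, -0.1251000016927719], [0.5149999856948853, -0.18320000171661377], [0.6053000092506409, -0.2313999980688095]]
((0.5597384572029114, -0.1776908040046692), (0.10723794251680374, 0.09359138458967209), 89.85143280029297)
front [(np.float64(0.525), np.float64(-0.1252)), (np.float64(0.537), np.float64(-0.125)), (np.float64(0.549), np.float64(-0.1246)), (np.float64(0.561), np.float64(-0.1245)), (np.float64(0.573), np.float64(-0.1245)), (np.float64(0.585), np.float64(-0.1248)), (np.float64(0.597), np.float64(-0.1246))]
front slope deg 0.31425195546128964
((0.559171199798584, -0.18250718712806702), (0.08891332149505615, 0.11329110711812973), 0.6823796629905701)
```

View pics/w6.png

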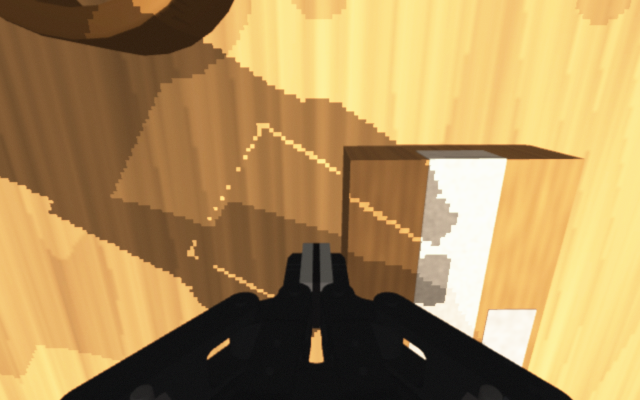

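Request:
servo_tool --plan '[[0,[-1,0,0],0],[0,[0,0,4],0],[0,[0,0,4],0],[5,[2.7,-3.1,0],0],[5,[2.7,-3.1,0],0],[5,[2.63,-3.1,0],0],[5,[0,0,0],0],[5,[0,0,-4],0],[5,[0,0,-3],0],[5,[0,0,-1.2],0]]'

```text
time: 10.65
position: [0.5674, -0.2738, 0.0073]
eef_rot: [-1.568, 0.003, 0.003]
wrist_force: [0.1, -0.7, 0.4]
finger_gap: 0.0502
```

Request:
servo_tool --plan '[[5,[0,0,0],0],[5,[0,1,0],0],[5,[0,0.5,0],0],[5,[0,0.4,0],0],[5,[0,0.4,0],0],[5,[0,0.4,0],0],[5,[0,0.4,0],0],[5,[0,0.4,0],0],[5,[0,0,0],0]]'

```text
time: 11.55
position: [0.5695, -0.2396, 0.0104]
eef_rot: [-1.57, -0.0, 0.0]
wrist_force: [0.9, -0.5, 0.7]
finger_gap: 0.0503
```

```bash
python3 - <<'E'
from h import *
wfit('w7.png')
E
```

```text
px box 147 423 0 264 z 0.03429915917795157
[[0.6057999730110168, -0.12870000302791595], [0.5139999985694885, -0.12860000133514404], [0.5135999917984009, -0.22759999334812164], [0.605400025844574, -0.2280000001192093]]
((0.5595353841781616, -0.1792237013578415), (0.093022421002388, 0.10266906768083572), 0.006240073125809431)
front [(np.float64(0.525), np.float64(-0.1288)), (np.float64(0.537), np.float64(-0.1287)), (np.float64(0.549), np.float64(-0.1287)), (np.float64(0.561), np.float64(-0.1287)), (np.float64(0.573), np.float64(-0.1288)), (np.float64(0.585), np.float64(-0.1288)), (np.float64(0.597), np.float64(-0.1285))]
front slope deg 0.09685973820981948
```

View pics/w7.png

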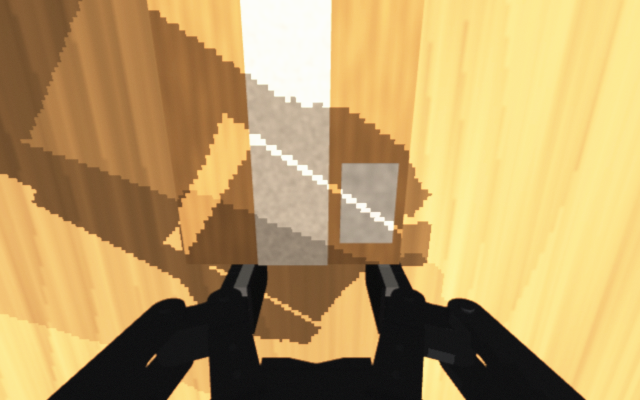

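Request:
servo_tool --plan '[[5,[0,-0.6,0],0],[5,[-0.99,0,0],0],[5,[0,0,0],0],[5,[0,0.5,0],0],[5,[0,0.4,0],0],[5,[0,0.7,0],0],[5,[0,0.8,0],0],[5,[0,0.8,0],0],[5,[0,0.8,0],0],[5,[0,0.5,0],0]]'

```text
time: 12.6
position: [0.5595, -0.2001, 0.0103]
eef_rot: [-1.571, -0.0, 0.001]
wrist_force: [0.7, -1.8, -1.5]
finger_gap: 0.0502
```

```bash
python3 - <<'E'
from h import *
wfit('w8.png')
s=r.state();print(s['position'])
d=shot('top','top8.png');c,p,hl=carton(d,(.56,-.13)); print(cv2.approxPolyDP(hl.reshape(-1,1,2),.004,True)[:,0].round(4).tolist());print(cv2.minAreaRect(hl))
i=d['pixels'][140:290,250:450,::-1];cv2.imwrite('pics/c8.png',cv2.resize(i,None,fx=4,fy=4,interpolation=2))
E
```

```text
px box 177 453 0 264 z 0.03430892467175371
[[0.6055999994277954, -0.18809999525547028], [0.6057999730110168, -0.08889999985694885], [0.5141000151634216, -0.08900000154972076], [0.5138000249862671, -0.1873999983072281], [0.535099983215332, -0.19110000133514404]]
((0.5596466660499573, -0.13980698585510254), (0.09326805919408798, 0.10244926810264587), 0.07196183502674103)
front [(np.float64(0.525), np.float64(-0.0893)), (np.float64(0.537), np.float64(-0.0893)), (np.float64(0.549), np.float64(-0.0893)), (np.float64(0.561), np.float64(-0.0892)), (np.float64(0.573), np.float64(-0.0892)), (np.float64(0.585), np.float64(-0.0891)), (np.float64(0.597), np.float64(-0.0892))]
front slope deg 0.13744668896430248
[ 0.55953384 -0.19960307  0.01033131]
[[0.6032999753952026, -0.15889999270439148], [0.602400004863739, -0.07590000331401825], [0.5134000182151794, -0.07339999824762344], [0.5139999985694885, -0.12349999696016312], [0.5764999985694885, -0.1559000015258789]]
((0.5583608150482178, -0.11614972352981567), (0.08949444442987442, 0.08592213690280914), 0.32270684838294983)
```

View pics/c8.png

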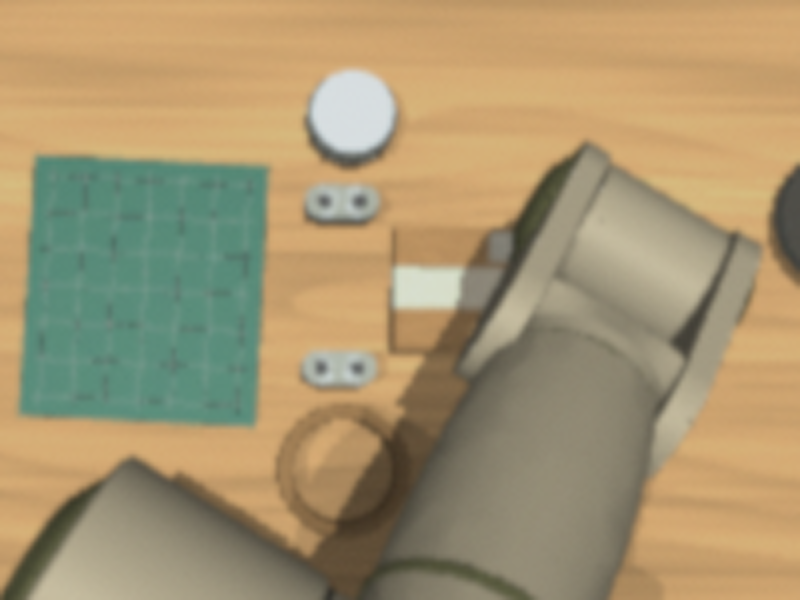

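View pics/w8.png

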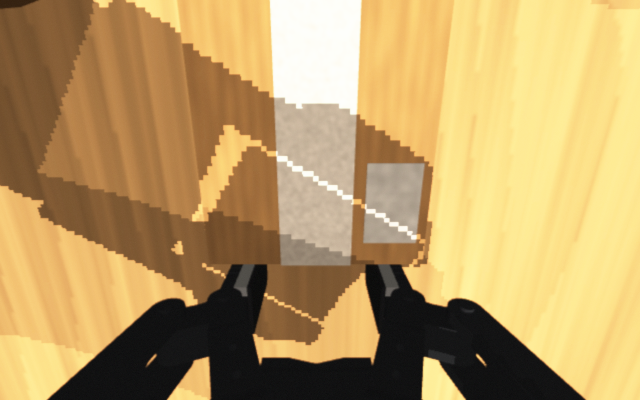

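```bash
python3 - <<'E'
from h import *
d=cams.read_camera('top');P=world(d);K=d['camera_matrix'];Rm=rot(d);o=np.array(d['xyz'])
def pix2(u,v,z):
    q=Rm@np.array([(u-K[0,2])/K[0,0],-(v-K[1,2])/K[1,1],-1]);t=(z-o[2])/q[2];return o+q*t
g=d['pixels'].astype(float).sum(2)
for u in(331,338,350,353): print(u,[(v,int(g[v,u]),round(float(P[v,u,2]),3)) for v in list(range(183,204))+list(range(222,242))])
for v in(196,197,198,227,228,229,230): print(v,'z40',pix2(335,v,.04).round(4),'z34',pix2(351,v,.034).round(4))
E
```

```text
331 [(183, 491, -0.002), (184, 499, 0.002), (185, 502, 0.003), (186, 524, 0.042), (187, 536, 0.04), (188, 489, 0.04), (189, 369, 0.043), (190, 312, 0.045), (191, 393, 0.044), (192, 510, 0.042), (193, 543, 0.043), (194, 433, 0.036), (195, 307, 0.022), (196, 359, -0.001), (197, 461, 0.0), (198, 498, 0.001), (199, 502, 1.224), (200, 496, 0.001), (201, 494, -0.001), (202, 478, 0.004), (203, 453, -0.003), (222, 494, 0.003), (223, 491, -0.004), (224, 490, 0.001), (225, 504, -0.0), (226, 517, -0.002), (227, 534, 0.005), (228, 554, 0.043), (229, 540, 0.04), (230, 488, 0.042), (231, 422, 0.043), (232, 420, 0.043), (233, 509, 0.044), (234, 581, 0.041), (235, 540, 0.04), (236, 425, 0.035), (237, 401, 0.004), (238, 465, 0.002), (239, 485, 0.001), (240, 471, 0.003), (241, 427, 0.003)]
338 [(183, 481, 0.001), (184, 501, 0.002), (185, 505, -0.005), (186, 538, 0.039), (187, 569, 0.039), (188, 534, 0.042), (189, 450, 0.045), (190, 406, 0.047), (191, 466, 0.044), (192, 539, 0.043), (193, 527, 0.036), (194, 427, 0.036), (195, 301, 0.026), (196, 356, 0.0), (197, 463, 0.001), (198, 499, -0.004), (199, 49
[... 1790 characters left out ...]
003), (229, 473, -0.0), (230, 503, -0.002), (231, 498, 0.002), (232, 462, 0.001), (233, 409, -0.0), (234, 355, -0.003), (235, 342, 0.0), (236, 335, 0.002), (237, 310, -0.004), (238, 296, 0.002), (239, 290, -0.003), (240, 285, 0.003), (241, 280, 0.002)]
196 z40 [ 0.6041 -0.0342  0.04  ] z34 [ 0.6054 -0.0818  0.034 ]
197 z40 [ 0.6012 -0.0342  0.04  ] z34 [ 0.6024 -0.0818  0.034 ]
198 z40 [ 0.5982 -0.0342  0.04  ] z34 [ 0.5994 -0.0818  0.034 ]
227 z40 [ 0.5126 -0.035   0.04  ] z34 [ 0.5135 -0.0823  0.034 ]
228 z40 [ 0.5097 -0.035   0.04  ] z34 [ 0.5105 -0.0823  0.034 ]
229 z40 [ 0.5068 -0.035   0.04  ] z34 [ 0.5076 -0.0823  0.034 ]
230 z40 [ 0.5039 -0.035   0.04  ] z34 [ 0.5047 -0.0823  0.034 ]
```

Request:
servo_tool --plan '[[5,[0.03,0.2,0],0],[5,[0.04,0.25,0],0],[5,[0.04,0.25,0],0],[5,[0.04,0.25,0],0],[5,[0.05,0.25,0],0],[5,[0,0,0],0]]'

```text
time: 13.35
position: [0.5616, -0.1887, 0.0104]
eef_rot: [-1.571, -0.0, -0.0]
wrist_force: [-0.2, -0.8, 0.2]
finger_gap: 0.0497
```

```bash
cat >> h.py <<'E'
def prof(us=(350,),fn=None):
    d=cams.read_camera('top');P=world(d);K=d['camera_matrix'];Rm=rot(d);o=np.array(d['xyz'])
    if fn: i=d['pixels'][140:290,250:450,::-1];cv2.imwrite('pics/'+fn,cv2.resize(i,None,fx=4,fy=4,interpolation=2))
    g=d['pixels'].astype(float).sum(2)
    for u in us: print(u,[(v,int(g[v,u]),round(float(P[v,u,2]),3)) for v in list(range(192,201))+list(range(222,233))])
E
python3 - <<'E'
from h import *
wfit()
s=r.state();print(s['position'],s['wrist_force'])
prof((346,350,353),'c9.png')
E
```

```text
px box 176 452 0 264 z 0.03429966111857713
[[0.607200026512146, -0.07739999890327454], [0.5157999992370605, -0.0771000012755394], [0.5151000022888184, -0.1768999993801117], [0.6075999736785889, -0.17720000445842743]]
((0.5614490509033203, -0.12846054136753082), (0.10273613780736923, 0.09307138621807098), 89.96646881103516)
front [(np.float64(0.527), np.float64(-0.0778)), (np.float64(0.539), np.float64(-0.0778)), (np.float64(0.551), np.float64(-0.0779)), (np.float64(0.563), np.float64(-0.0779)), (np.float64(0.575), np.float64(-0.0777)), (np.float64(0.587), np.float64(-0.0776)), (np.float64(0.599), np.float64(-0.0777))]
front slope deg 0.1230129677009273
[ 0.56156995 -0.18867829  0.01028621] [-0.2813737  -0.4320729   0.26906688]
346 [(192, 438, -0.001), (193, 461, -0.002), (194, 472, -0.003), (195, 451, 0.003), (196, 432, 0.032), (197, 427, 0.034), (198, 422, 0.032), (199, 423, 0.037), (200, 423, 0.033), (222, 418, 0.029), (223, 418, 0.036), (224, 410, 0.034), (225, 409, 0.03), (226, 376, 0.033), (227, 383, 0.006), (228, 454, -0.001), (229, 475, 0.004), (230, 473, 0.001), (231, 478, -0.002), (232, 464, 0.001)]
350 [(192, 490, 0.001), (193, 496, -0.003), (194, 488, 0.003), (195, 462, 0.004), (196, 438, 0.029), (197, 427, 0.032), (198, 426, 0.036), (199, 428, 0.033), (200, 433, 0.032), (222, 428, 0.038), (223, 423, 0.029), (224, 421, 0.033), (225, 409, 0.038), (226, 379, 0.038), (227, 387, 0.003), (228, 465, -0.002), (229, 491, -0.001), (230, 490, 0.0), (231, 474, 0.002), (232, 453, -0.0)]
353 [(192, 495, -0.005), (193, 495, 0.002), (194, 489, 0.002), (195, 459, 0.001), (196, 430, 0.031), (197, 426, 0.033), (198, 427, 0.034), (199, 431, 0.032), (200, 432, 0.036), (222, 422, 0.034), (223, 426, 0.033), (224, 426, 0.033), (225, 409, 0.032), (226, 363, 0.034), (227, 314, 0.012), (228, 329, 0.001), (229, 331, 0.006), (230, 320, -0.001), (231, 316, 0.001), (232, 307, -0.003)]
```

View pics/c9.png

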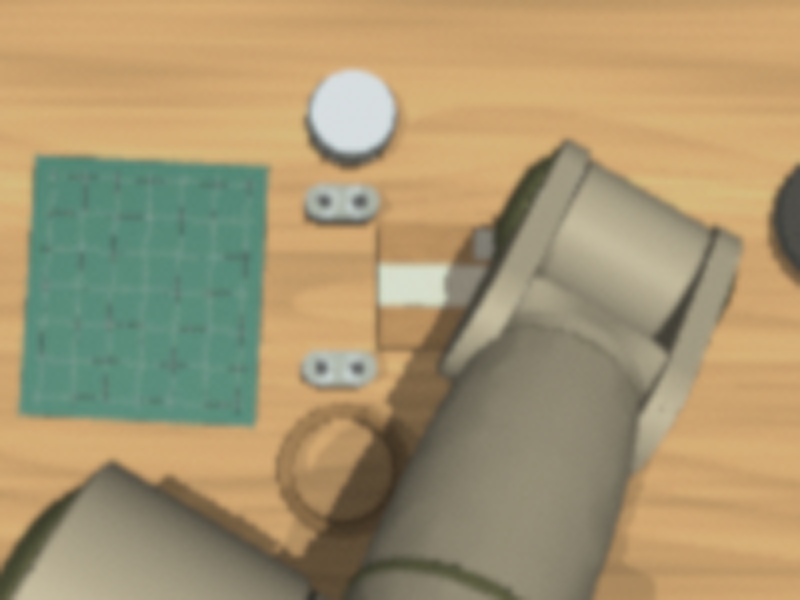

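Request:
servo_tool --plan '[[5,[0,0.4,0],0],[5,[0,0.5,0],0],[5,[0,0.5,0],0],[5,[0,0.5,0],0],[5,[0,0.5,0],0],[5,[0,0.5,0],0],[5,[0,0.5,0],0]]'

```text
time: 14.15
position: [0.5614, -0.1546, 0.0102]
eef_rot: [-1.571, 0.0, 0.0]
wrist_force: [-0.3, -1.5, -1.5]
finger_gap: 0.0501
```

```bash
python3 - <<'E'
from h import *
wfit('w10.png')
s=r.state();print(s['position'],s['wrist_force'])
prof((336,),'c10.png')
E
```

```text
px box 176 451 0 264 z 0.03430567793420809
[[0.6075000166893005, -0.14319999516010284], [0.6068000197410583, -0.04340000078082085], [0.5152999758720398, -0.04320000112056732], [0.5152000188827515, -0.1421000063419342]]
((0.5613953471183777, -0.09433571994304657), (0.10263640433549881, 0.0930720791220665), 89.95121765136719)
front [(np.float64(0.527), np.float64(-0.0438)), (np.float64(0.539), np.float64(-0.0438)), (np.float64(0.551), np.float64(-0.0437)), (np.float64(0.563), np.float64(-0.0437)), (np.float64(0.575), np.float64(-0.0437)), (np.float64(0.587), np.float64(-0.0437)), (np.float64(0.599), np.float64(-0.0436))]
front slope deg 0.1080637778474396
[ 0.56146997 -0.15391565  0.01028726] [ 0.87473332  0.98805478 -0.6474299 ]
336 [(192, 546, 0.041), (193, 494, 0.039), (194, 404, 0.038), (195, 356, 0.027), (196, 409, 0.035), (197, 427, 0.035), (198, 427, 0.037), (199, 427, 0.034), (200, 425, 0.033), (222, 423, 0.037), (223, 422, 0.032), (224, 416, 0.035), (225, 401, 0.037), (226, 384, 0.031), (227, 417, -0.0), (228, 514, 0.036), (229, 549, 0.041), (230, 554, 0.041), (231, 547, 0.043), (232, 561, 0.041)]
```

View pics/c10.png

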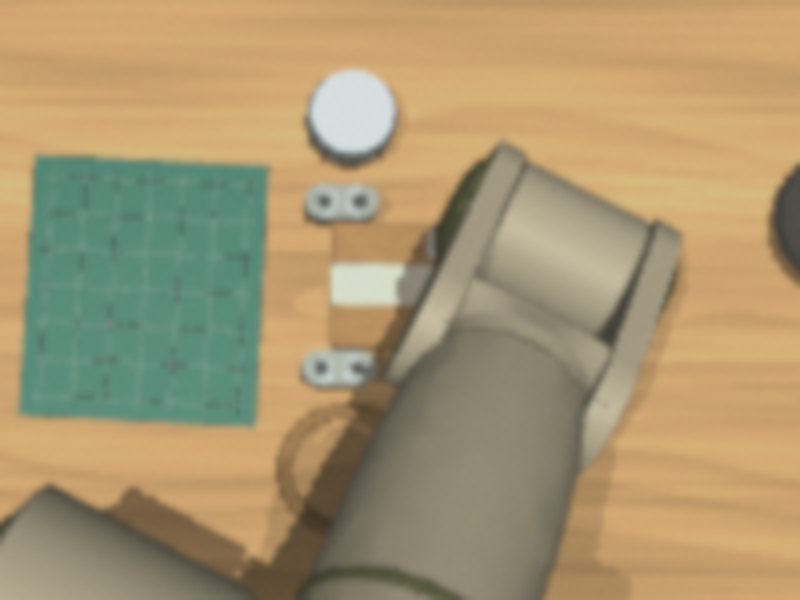

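```bash
python3 - <<'E'
from h import *
d=cams.read_camera('wrist');P=world(d);px=d['pixels'].astype(int)
m=(px.max(2)<70)&(P[...,2]>.012)&(P[...,2]<.15)&(np.arange(400)[:,None]>255)
q=P[m]
for a in np.arange(.01,.1,.008):
    s=q[(q[:,2]>=a)&(q[:,2]<a+.008)]
    if len(s)>10: print(round(a,3),len(s),s[:,0].min().round(4),s[:,0].max().round(4),s[:,1].min().round(4),s[:,1].max().round(4))
E
```

```text
0.01 33 0.5368 0.5871 -0.1645 -0.1529
0.018 156 0.5366 0.5872 -0.1647 -0.1483
0.026 422 0.5235 0.6003 -0.1648 -0.1426
0.034 687 0.5235 0.6004 -0.1647 -0.1415
0.042 648 0.5238 0.6004 -0.1647 -0.1414
0.05 1032 0.5149 0.6094 -0.1652 -0.1394
0.058 2606 0.5051 0.6188 -0.166 -0.1386
0.066 7048 0.5031 0.6211 -0.166 -0.139
0.074 4247 0.501 0.6229 -0.1666 -0.1353
0.082 7544 0.499 0.625 -0.1612 -0.135
0.09 8766 0.497 0.6264 -0.151 -0.1348
0.098 1659 0.5001 0.6243 -0.1412 -0.1325
```

Request:
servo_tool --plan '[[5,[0,0.5,0],0],[5,[0,0.6,0],0],[5,[0,0.6,0],0],[5,[0,0.6,0],0],[5,[0,0.6,0],0],[5,[0,0.6,0],0],[5,[0,0.6,0],0],[5,[0,0.6,0],0],[5,[0,0,0],0],[5,[0,0,0],0]]'

```text
time: 15.3
position: [0.5613, -0.1075, 0.01]
eef_rot: [-1.57, 0.0, 0.001]
wrist_force: [0.8, -0.5, -0.7]
finger_gap: 0.0502
```

```bash
python3 - <<'E'
from h import *
wfit('w11.png')
s=r.state();print(s['position'],s['wrist_force'])
prof((336,),'c11.png')
E
```

```text
px box 177 453 0 263 z 0.034305177794036204
[[0.6075000166893005, 0.0031999999191612005], [0.5159000158309937, 0.0035000001080334187], [0.5157999992370605, -0.0949999988079071], [0.6068999767303467, -0.09510000050067902]]
((0.5613541007041931, -0.04623493179678917), (0.09301865845918655, 0.10048078000545502), 0.09737342596054077)
front [(np.float64(0.527), np.float64(0.0033)), (np.float64(0.539), np.float64(0.0033)), (np.float64(0.551), np.float64(0.0032)), (np.float64(0.563), np.float64(0.0032)), (np.float64(0.575), np.float64(0.0032)), (np.float64(0.587), np.float64(0.0034)), (np.float64(0.599), np.float64(0.0035))]
front slope deg 0.14323560892267673
[ 0.56126174 -0.10774515  0.01003076] [0.57429527 0.21549416 0.28233351]
336 [(192, 544, 0.04), (193, 495, 0.038), (194, 403, 0.037), (195, 340, 0.02), (196, 390, 0.032), (197, 414, 0.034), (198, 421, 0.036), (199, 422, 0.034), (200, 419, 0.031), (222, 537, 0.368), (223, 532, 0.369), (224, 520, 0.367), (225, 510, 0.366), (226, 497, 0.364), (227, 489, 0.364), (228, 470, 0.366), (229, 428, 0.363), (230, 371, 0.362), (231, 318, 0.369), (232, 286, 0.371)]
```

View pics/c11.png

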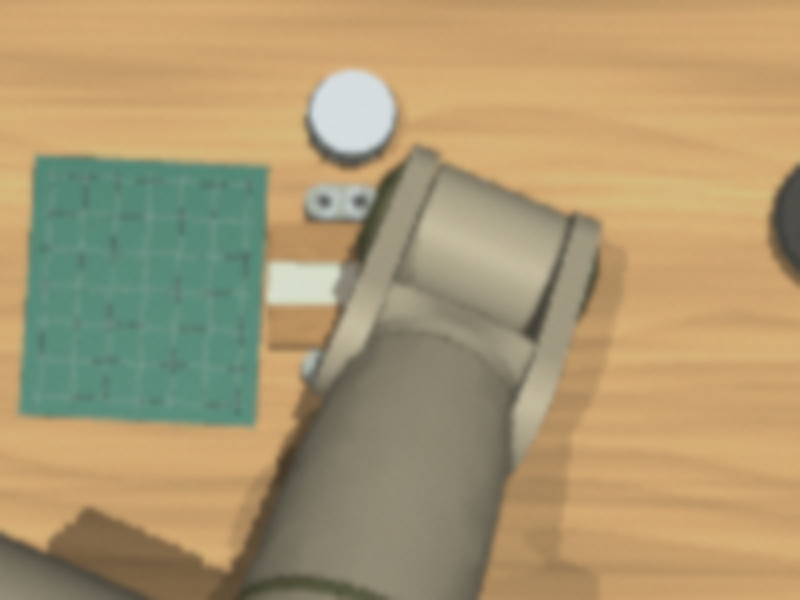

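View pics/w11.png

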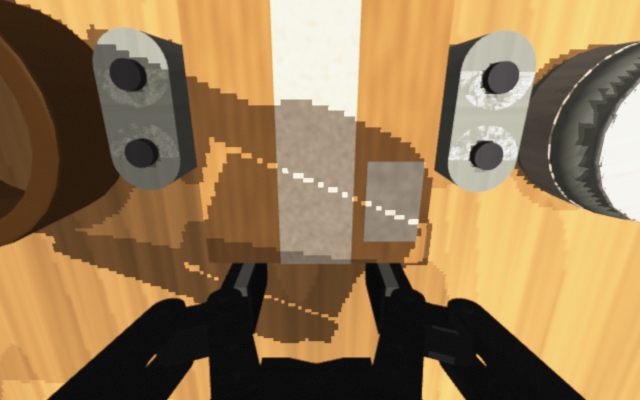

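Request:
servo_tool --plan '[[5,[0,0.5,0],0],[5,[0,0.8,0],0],[5,[0,0.8,0],0],[5,[0,0.8,0],0],[5,[0,0.8,0],0],[5,[0,0.8,0],0],[5,[0,0.8,0],0],[5,[0,0.8,0],0],[5,[0,0.8,0],0],[5,[0,0.5,0],0]]'

```text
time: 16.4
position: [0.5615, -0.0333, 0.0103]
eef_rot: [-1.571, -0.0, 0.0]
wrist_force: [-0.7, -2.2, -1.4]
finger_gap: 0.0502
```

```bash
python3 - <<'E'
from h import *
wfit('w12.png')
s=r.state();print(s['position'],s['wrist_force'])
E
```

```text
px box 176 453 0 264 z 0.034306886486035915
[[0.6074000000953674, 0.07769999653100967], [0.5153999924659729, 0.07779999822378159], [0.5157999992370605, -0.021400000900030136], [0.536899983882904, -0.02459999918937683], [0.6071000099182129, -0.021299999207258224]]
((0.5616539716720581, 0.026877881959080696), (0.09331300854682922, 0.10277803987264633), 0.2595992684364319)
front [(np.float64(0.527), np.float64(0.0775)), (np.float64(0.539), np.float64(0.0776)), (np.float64(0.551), np.float64(0.0774)), (np.float64(0.563), np.float64(0.0776)), (np.float64(0.575), np.float64(0.0776)), (np.float64(0.587), np.float64(0.0777)), (np.float64(0.599), np.float64(0.0777))]
front slope deg 0.14166692972164918
[ 0.56147741 -0.03278149  0.01033304] [ 0.40630257  1.20144337 -0.29854225]
```

View pics/w12.png

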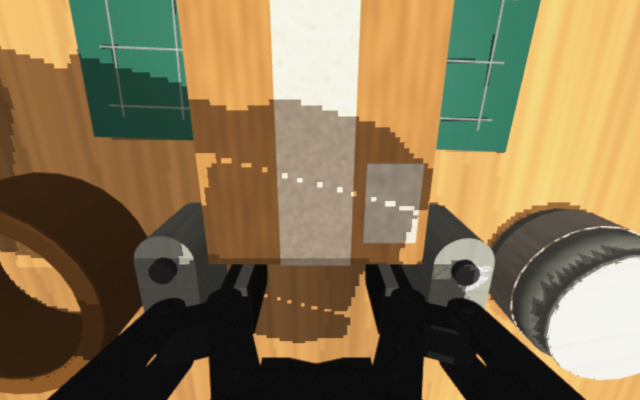

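Straight, low force. 7.9 cm more to bring the centre to the mat's centre.

Request:
servo_tool --plan '[[5,[0,0.8,0],0],[5,[0,0.9,0],0],[5,[0,0.9,0],0],[5,[0,0.9,0],0],[5,[0,0.9,0],0],[5,[0,0.9,0],0],[5,[0,0.9,0],0],[5,[0,0.8,0],0],[5,[0,0.5,0],0],[5,[0,0.3,0],0]]'

```text
time: 17.45
position: [0.5615, 0.0444, 0.0104]
eef_rot: [-1.571, -0.0, 0.0]
wrist_force: [0.3, -2.7, 1.5]
finger_gap: 0.0503
```

Request:
servo_tool --plan '[[5,[0,0,0],0],[5,[0,-1,0],0],[5,[0,-1,0],0],[5,[0,0,4],0],[5,[0,0,4],0],[5,[0,0,4],0],[5,[-4,-3,0],0],[5,[-4,-3,0],0],[5,[-4,-3,0],0],[5,[0,0,0],0]]'

```text
time: 18.45
position: [0.4378, -0.0687, 0.13]
eef_rot: [-1.57, 0.006, -0.002]
wrist_force: [1.2, 0.5, 0.7]
finger_gap: 0.0501
```

Request:
servo_tool --plan '[[5,[-2,-4,1],0],[5,[-2,-4,1],0],[5,[-2,-4,0],0],[5,[0,-4,0],0],[5,[0,0,0],0],[5,[0,0,0],0]]'

```text
time: 19.05
position: [0.3813, -0.2268, 0.1501]
eef_rot: [-1.57, 0.002, -0.002]
wrist_force: [-0.6, -0.2, -0.9]
finger_gap: 0.0498
```

```bash
python3 - <<'E'
from h import *
d=shot('top','top13.png');measure(d);print(r.state()['position'])
c,p,hl=carton(d,(.56,.114)); b=cv2.boxPoints(cv2.minAreaRect(hl)); print(cv2.minAreaRect(hl))
# corners in mat frame (origin/axes measured initially)
mc=np.array([.558,.1144]);e=np.array([np.cos(np.radians(87.8)),np.sin(np.radians(87.8))]);f=np.array([-e[1],e[0]])
print(((b-mc)@np.stack([e,f]).T).round(4))
i=d['pixels'][100:300,120:520,::-1];cv2.imwrite('pics/c13.png',cv2.resize(i,None,fx=2,fy=2,interpolation=2))
E
```

```text
mat n 2386 px 285.8 213.6 c 0.5582 0.1145 wl 0.1769 0.1966 ang 87.8 zmed 0.0013 mean [0.5533 0.1137]
mid n 410 px 337.5 169.0 c 0.6852 -0.041 wl 0.0636 0.0626 ang 0.7 zmed 0.0479 mean [ 0.6839 -0.0405]
mid n 162 px 335.0 190.4 c 0.6216 -0.034 wl 0.0534 0.0258 ang 89.1 zmed 0.0405 mean [ 0.6207 -0.0341]
mid n 1219 px 285.2 210.2 c 0.5603 0.1136 wl 0.0929 0.1136 ang 0.9 zmed 0.0346 mean [0.5607 0.1127]
mid n 149 px 334.4 231.9 c 0.498 -0.0337 wl 0.0236 0.0501 ang 0.9 zmed 0.0408 mean [ 0.4982 -0.0334]
mid n 346 px 336.0 257.9 c 0.4242 -0.0371 wl 0.094 0.0942 ang 45.8 zmed 0.0449 mean [ 0.423  -0.0384]
[ 0.3814493  -0.22597671  0.15010934]
((0.560043215751648, 0.11348013579845428), (0.09209193289279938, 0.11337586492300034), 0.679477870464325)
[[ 0.0535  0.0468]
 [-0.0598  0.0411]
 [-0.0551 -0.0509]
 [ 0.0581 -0.0452]]
```

View pics/c13.png

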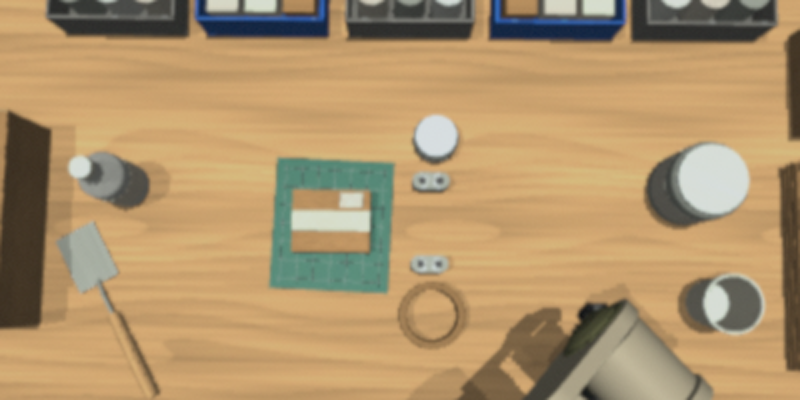

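The carton lies in the middle of the mat, with at least 30 mm of mat on every side. The bystanders are where they started and the arm is clear.

```bash
python3 -c "
from cell import *
print(r.state()['qd'].round(4)); print(sign_off())"
```

```text
[ 0.0246 -0.0088  0.0098 -0.0003  0.0004  0.0015]
the job is handed in; nothing more can be done
None
```

The carton was pushed through the gauge gap and now lies flat in the middle of the green mat. I handed the job in at about 19 s on the robot's clock; no verdict was reported.

- **Squaring up:** I turned the carton about 20° to line up with the gap, using side pushes with closed fingers near its ends, then one push on its side to centre it.
- **Going through:** I then pushed it straight through with two open fingers on its back face. In the gap it was within about 5 mm of the centre along the way through and about 1–2 mm across, square to within 0.3°. Wrist force stayed under about 4 N in every reading I took.
- **On the mat:** All four corners are at least 30 mm inside the mat edges, and the measured top height of 34 mm means it is flat. The small tin and the tape roll measured within 2 mm of their starting positions. The big tin, spray can, scraper and cup I judged only by eye from the top picture, where they looked unmoved. The arm stands well clear.
- **Disagreement:** The wrist and top cameras differed by about 1.5–2 mm on the carton's sideways position, within their stated calibration. I used the top camera, which sees the carton and the blocks together, and shifted the carton 2 mm before it entered the gap.
- **Last reading:** The arm's joints still showed a residual speed of up to 0.025 rad/s at hand-in, though it was touching nothing.

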